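# Bring the spandrel round to the pointer on the parts turntable

### The job

Turn the clockmaker's parts turntable by pushing its rim (brass pegs stand on it for this) until the flat, three-cornered cast brass spandrel stands squarely in front of the fixed pointer, then move clear and leave the turntable at rest. Do not touch or lift any of the parts riding on it, and leave the hammer, the depthing tool and the lamp alone.

Things in the scene. Friction and masses are not known exactly. Their poses are not given: they have to be found in the camera images.
- plinth: Fixed round dark wooden plinth under the turntable, 190 mm across; its place and yaw on the bench vary. Origin on the bench (z = 0) on the vertical turning axis of the disc. Its -x axis points to the front of the turntable, where the pointer stands.
- pointer (a point): Inner tip of the fixed brass arrow-shaped pointer, on a short wooden arm of the plinth just outside the disc's rim, 145 mm from the turning axis. It does not turn. Blade and arm lie 145 to 185 mm from the axis and reach 34 mm above the bench, lower than the disc's top.
- disc (a joint): How far the dark wooden disc has turned about the plinth's origin since the start (0), rad, growing anticlockwise from above; no stop is met within a full turn either way. Disc 270 mm across, top 45 mm above the bench. It stops by friction as soon as the push stops. The loose parts ride about 65 mm from the axis, roughly midway between neighbouring pegs.
- peg0 (a point): Centre, half-way up, of one of five like upright brass pegs on the disc's rim, 12 mm thick, standing from 45 to 75 mm above the bench, 125 mm from the axis, 72 degrees apart. Pushing a peg sideways along the rim takes about 1.5 to 3 N.
- peg1 (a point): Centre, half-way up, of the next peg anticlockwise after peg0, alike.
- peg2 (a point): Centre, half-way up, of the next peg anticlockwise after peg1, alike.
- peg3 (a point): Centre, half-way up, of the next peg anticlockwise after peg2, alike.
- peg4 (a point): Centre, half-way up, of the next peg anticlockwise after peg3, alike.
- spandrel: The part wanted: a flat cast brass spandrel, a fretted three-cornered ornament about 53 by 53 mm and 10 mm high (an L of two bars joined by a slanting bar, with round scrolls). Loose on the disc, origin at the centre of its underside (of its 53 mm square outline), z up.
- tin: Round screw tin of dark steel with a lid, 45 mm across, 26 mm high. Loose on the disc, origin at the centre of its underside, z up.
- bell: Brass clock bell, a dome 46 mm across, with a short steel stud, 32 mm high. Loose on the disc, origin at the centre of its underside, z up.
- wheel: Toothed brass clock wheel lying flat, 45 mm across, with a thin steel arbor upright in its centre, 41 mm high. Loose on the disc, origin at the centre of its underside, z up.
- pulley: Brass grooved weight pulley lying flat, 40 mm across, 20 mm high. Loose on the disc, origin at the centre of its underside, z up.
- hammer: Boxwood hammer, 200 mm long, lying loose on the bench to the robot's right of the turntable. To be left alone.
- depthing: Steel depthing tool, two parallel steel bars with runners, 170 by 75 mm and 42 mm high, loose on the bench to the left of the turntable. To be left alone. Origin at the centre of its underside.
- lamp: Brass bench lamp, fixed at the far left, about 0.4 m high, its shade leaning towards the robot (-x) and reaching 0.2 m from its foot. Origin at the centre of its foot.
Things that resemble listed ones, but are neither listed nor needed, are in the scene too. What is shaped like the bell but blue or orange is not meant.

How it is judged:
By the outcome, as a careful person would: the job done as asked, in the order asked, and still so for the second after the job is handed in, with the robot touching nothing.
It also fails if it takes over 51 s, if anything falls off the work surface, if the arm or the gripper's body presses on something with over 40 N, if the wrist force passes 120 N, or if a joint passes its speed limit or range.

### The arm

A 6-joint arm with a two-finger parallel gripper is mounted at the origin on the work surface. World frame = base frame: x ahead of the robot, y to its left, z up, the work surface at z = 0. Lengths are in m, angles in rad, forces in N, time in s.
With the tool pointing down it reaches from about 0.35 to 0.775 m from the base axis. Payload 5.5 kg.
Tool frame: the origin (TCP) lies at the very end of the fingers, on their centre line; the grasp point (between the pads) lies 19 mm behind it; z points along the fingers, y is the line along which they close (so a half turn about z gives the same grasp; the last joint's range is limited). The gripper opens to 85 mm and grips with 20 to 120 N. Pads are 22 mm wide; open, the fingers measure 114 mm over their backs; the gripper's body (76 mm by 85 mm) begins 54 mm behind the grasp point. The pads swing forward as they close: fully open they stand 13 mm farther back than shut.
Start: joints at [-1.349, 0.313, 0.046, 1.304, 0, 1.431], TCP at [0.204, -0.538, 0.231] pointing down, gripper open.
Joint ranges: [-2.76, 2.76], [-0.86, 1.69], [-1.03, 1.26], [-2.2, 2.34], [-1.47, 1.5], [-3.14, 3.14]. Speed limits (rad/s): [2.57, 2.57, 3.14, 3.14, 3.14, 3.14].

### API

Orientations are given as a unit quaternion [w, x, y, z].
In Python, from workcell import env gives the robot as it stands. The module is installed in compiled form; this text tells all that it offers.
- The arm moves only by the tool jog_arm, never from a script. Its arguments are lists of equal length, an entry for each row: "gripper": the opening, from 0 (shut) to 1 (fully open); "offset": the shift along the world's x, y, z in cm, a list of three; "twist": the turn about the world's z in degrees. In form: {"gripper": [gripper, ...], "offset": [[dx, dy, dz], ...], "twist": [twist, ...]}. A call has exactly 8 rows; each row is the pose to reach, as a shift and turn from the pose commanded when the call began; what a row does not reach only later rows make up. A row lasts 1/8 s, in which the tool goes at most 62.5 mm and 10.7 degrees, less where a joint would pass 70% of its speed; a pose out of reach is approached as far as the arm can. A call with a gripper value outside its range is refused whole. The fingers move at their own pace and stop on an object; "squeeze" is the grip in N (left out, the last holds). Time passes only in rows, so rows that repeat a pose let the fingers close, or fill a call up. It gives the time, the measured TCP pose, the force, the opening and the grip force at its end, in the units of the state.
- env.get_state(): the state, without advancing time (a new reading comes with each control period).
- env.read_camera(name): name is "scene" or "top" or "wrist"; returns a dict with "image" (384x512x3 uint8, red, green, blue), "z_map" (384x512 float32, m along the optical axis (not along the pixel's ray), 0 where there is no reading), "fovy" (degrees; the focal length in pixels is half the picture's height over the tangent of half this angle, whatever the lens; pixels are square), "cx", "cy" (the principal point, pixels), "cam_to_world" (4x4, takes a point from camera to world coordinates). Camera axes: x right, y up, looking along -z (the intrinsics and any distortion apply to the point x, -y, -z); pixel columns grow to the right and rows downward; lengths in m; the calibration is good to about 2 mm. The wrist camera is an equidistant fisheye: a pixel r from the principal point sees the ray r / f radians off the axis. A picture is of the moment at which its call begins.
- env.hand_in(): hands the job in; it is judged then, once.
The state is a dict: "clock": time; "joint_pos": joint angles; "qvel": joint speeds; "tau": joint torques, N m; "tcp_pos": TCP position; "orientation": TCP orientation; "wrist_force": force on the tool from outside, world axes, zero at the start; "ft_torque": the same for the moment, N m; "finger_gap": finger opening in m; "grip_force": force on a finger pad.
Only numpy, scipy, OpenCV 4.12 (cv2) and the standard library are available. Lean on these libraries where they do the work, as an engineer would, in place of code of your own. Each camera call takes 0.05 s, during which the arm holds its last target. There are 200 camera calls.

## Working session

There is one attempt and no reset: what is moved stays moved. The work goes in short steps, Python scripts to look and compute and a tool call to move; the robot and the scene stay as the last step left them, time stands still between calls to the robot, and variables do not carry over. Pictures are saved under pics/ and viewed, at most 10 in all, crops included, and the job is handed in when it is done.

Besides the shell and the picture viewer there is one more tool, called after ">>>" as name(argument=value, ...), one argument or row to a line, values as JSON. jog_arm: Moves the arm, as the interface text tells. Its arguments: {"type":"object","properties":{"gripper":{"type":"array"},"offset":{"type":"array"},"twist":{"type":"array"},"squeeze":{"type":"number"}},"required":["gripper","offset","twist"]}

```bash
mkdir -p pics; cat > h.py <<'E'
from workcell import env
import numpy as np, cv2
def shot(n,f):
    c=env.read_camera(n); cv2.imwrite(f'pics/{f}.png',cv2.cvtColor(c['image'],cv2.COLOR_RGB2BGR)); np.save(f'pics/{f}.npy',c,allow_pickle=True); return c
def load(f): return np.load(f'pics/{f}.npy',allow_pickle=True).item()
def px(c,u,v,z=None):
    """world point at pixel; on the plane z if given, else by depth"""
    h=c['image'].shape[0]; f=h/2/np.tan(np.radians(c['fovy'])/2)
    d=np.array([(u-c['cx'])/f,-(v-c['cy'])/f,-1.]); T=c['cam_to_world']
    if z is None: s=c['z_map'][int(round(v)),int(round(u))]
    else: s=(z-T[2,3])/(T[:3,:3]@d)[2]
    return T[:3,:3]@(d*s)+T[:3,3]
E
python3 - <<'E'
from h import *
a=shot('top','top0');b=shot('scene','sc0')
for c in(a,b): print(c['fovy'],c['cx'],c['cy'],c['cam_to_world'].round(3).tolist())
im=np.hstack([cv2.imread('pics/top0.png')]);cv2.imwrite('pics/top0b.png',cv2.resize(im,(800,600),interpolation=cv2.INTER_CUBIC))
E
```

```text
42.76696480747237 258.1940571326362 194.67053819451016 [[0.009, 0.981, -0.195, 0.324], [-1.0, 0.009, 0.001, 0.025], [0.003, 0.195, 0.981, 1.573], [0.0, 0.0, 0.0, 1.0]]
46.15014554483812 251.8328768378432 191.14798313277436 [[0.785, -0.513, 0.347, 1.037], [0.619, 0.654, -0.434, -0.532], [-0.004, 0.556, 0.831, 1.106], [0.0, 0.0, 0.0, 1.0]]
```

View pics/top0b.png

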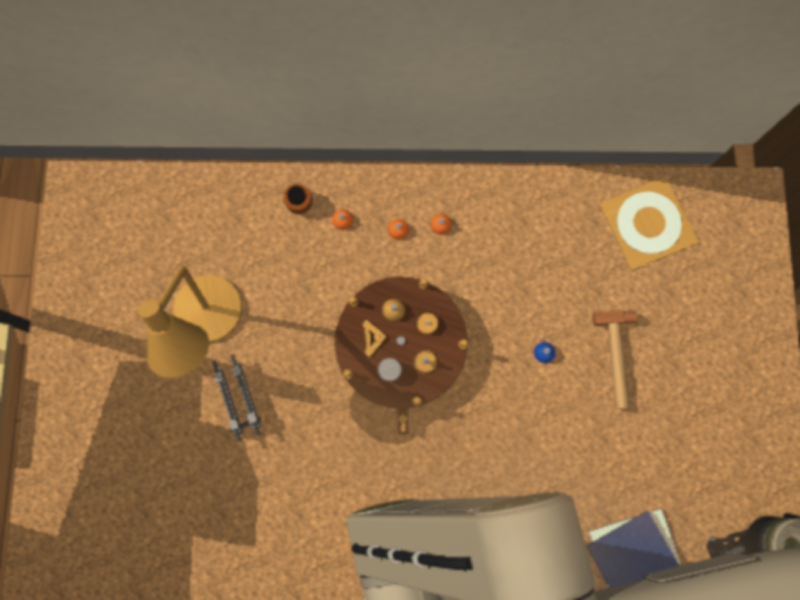

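View pics/sc0.png

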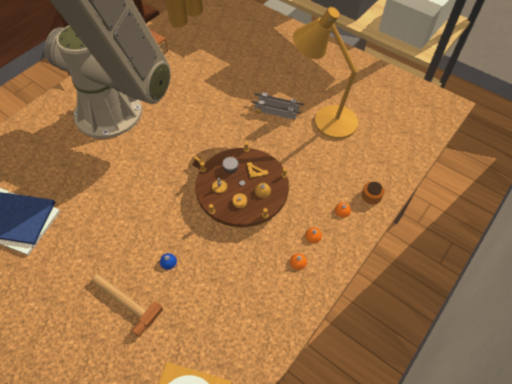

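The top view (800×600) shows the turntable centred near (401,341), with the pointer at (403,418). The things on the disc that could be taken for the part are the triangular frame (373,340), bell (394,310), pulley (428,323), wheel (425,362) and tin (390,370). The triangle matches the spandrel, so I'll check it in a close crop.

```bash
python3 - <<'E'
from h import *
im=cv2.imread('pics/top0.png')[165:285,200:315]
cv2.imwrite('pics/c.png',cv2.resize(im,None,fx=5,fy=5,interpolation=cv2.INTER_CUBIC))
E
```

```text
(no output)
```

View pics/c.png

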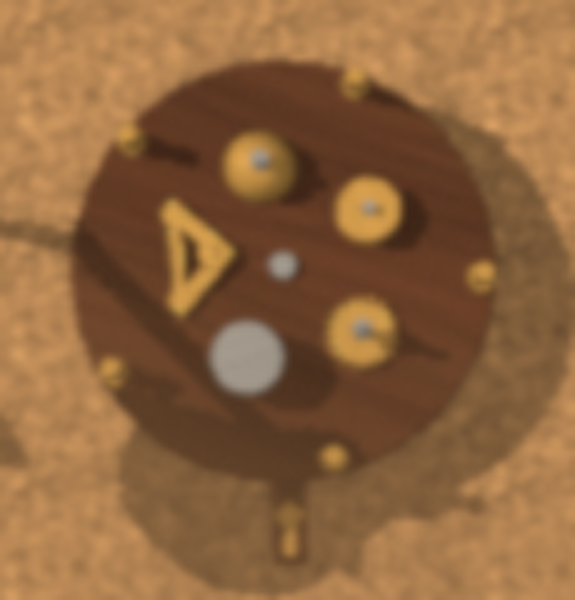

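The crop confirms it: a fretted triangle with corners at (170,207), (235,252) and (180,310). The right-angle corner points inward, so the origin is near the hypotenuse midpoint (177,258). The pegs are at (355,82), (131,138), (113,372), (334,457) and (482,276), the pointer blade at about (290,505–560), and the hub at (283,265).

```bash
python3 - <<'E'
from h import *
c=load('top0')
P=lambda u,v,z: px(c,200+(u+.5)/5-.5,165+(v+.5)/5-.5,z)[:2]
pegs=np.array([P(*p,.075) for p in[(355,80),(131,136),(113,370),(334,455),(482,274)]])
# circle centre = mean of regular pentagon
o=pegs.mean(0);print('o',o.round(4),'hub',P(283,265,.05).round(4))
r=lambda p:(np.linalg.norm(p-o).round(4),np.degrees(np.arctan2(*(p-o)[::-1])).round(1))
for p in pegs: print('peg',p.round(4),*r(p))
for n,q in dict(tip=(290,505,.034),tail=(290,562,.03),sp=(177,258,.055),cor=(235,252,.055),s1=(170,207,.055),s2=(180,310,.055)).items(): p=P(*q);print(n,p.round(4),*r(p))
s=env.get_state();print(s['clock'],s['tcp_pos'],s['orientation'],s['finger_gap'])
E
```

```text
o [0.5515 0.0289] hub [0.5531 0.029 ]
peg [ 0.6668 -0.0151] 0.1234 -20.9
peg [0.6297 0.1245] 0.1234 50.7
peg [0.4835 0.1323] 0.1238 123.4
peg [ 0.4329 -0.0032] 0.1229 -164.8
peg [ 0.5448 -0.0939] 0.123 -93.1
tip [0.4047 0.0232] 0.1469 -177.8
tail [0.3699 0.0229] 0.1818 -178.1
sp [0.5561 0.0953] 0.0666 86.0
cor [0.5603 0.0591] 0.0314 73.9
s1 [0.5885 0.1003] 0.0804 62.6
s2 [0.5234 0.0929] 0.0699 113.7
0.1 [ 0.20341024 -0.53732051  0.23048783] [-8.41667596e-04  9.83687314e-01  1.79884848e-01 -3.78089064e-05] 0.08523758494327603
```

>>> jog_arm(
  gripper=[0,0,0,0,0,0,0,0],
  offset=[
    [3,4.5,-1],
    [6,9,-2],
    [9,13.5,-3],
    [12,18,-4],
    [15,22.5,-5],
    [18,27,-6],
    [21,31.5,-7],
    [24,36,-8],
  ],
  twist=[6,12,19,25,32,38,45,51],
)

```text
clock: 1.1
tcp_pos: [0.4441, -0.1762, 0.1509]
orientation: [0.0, 0.809, 0.587, 0.0]
wrist_force: [0.3, -0.6, 0.7]
finger_gap: 0.0001
grip_force: 0.0
```

>>> jog_arm(
  gripper=[0,0,0,0,0,0,0,0],
  offset=[
    [2,3,0],
    [4,6,0],
    [6,9,0],
    [6.1,9,0],
    [6.1,9,-2],
    [6.1,9,-4],
    [6.1,9,-5],
    [6.1,9,-5],
  ],
  twist=[0,0,0,0,0,0,0,0],
)

```text
clock: 2.1
tcp_pos: [0.5036, -0.0881, 0.1007]
orientation: [-0.001, 0.811, 0.586, -0.001]
wrist_force: [-0.3, -0.3, -0.3]
finger_gap: -0.0001
grip_force: 0.0
```

```bash
python3 - <<'E'
from h import *
c=shot('scene','sc1');s=env.get_state();print(s['clock'],s['tcp_pos'],s['orientation'],s['finger_gap'],s['wrist_force'])
cv2.imwrite('pics/sc1c.png',cv2.resize(c['image'][100:250,150:330,::-1],None,fx=4,fy=4,interpolation=cv2.INTER_CUBIC))
E
```

```text
2.15 [ 0.50424915 -0.08821403  0.10135513] [-1.47493347e-04  8.10597542e-01  5.85603598e-01 -1.69238755e-04] 0.00011648671280403025 [ 0.15716252 -0.32987358 -0.46882036]
```

View pics/sc1c.png

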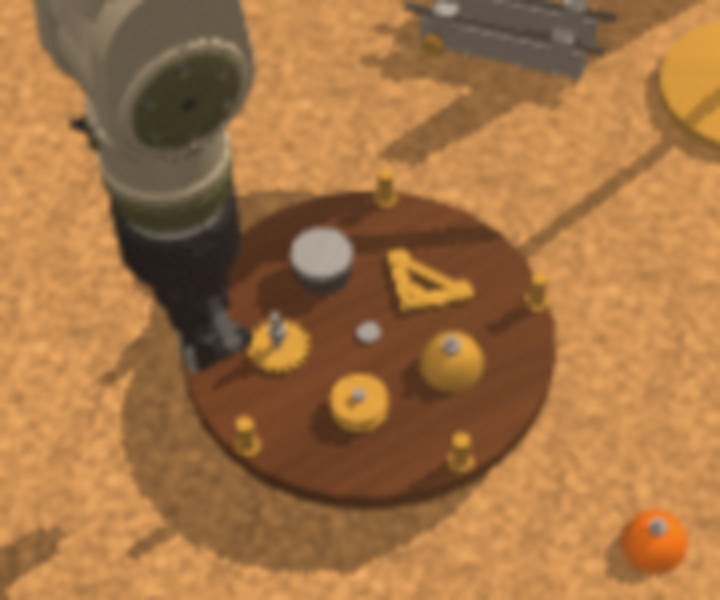

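The scene view shows the shut fingers above the rim, between two pegs and clear of the wheel. Next I lower them and start the arc push.

>>> jog_arm(
  gripper=[0,0,0,0,0,0,0,0],
  offset=[
    [0,0,-2],
    [0,0,-4],
    [0,-0.1,-4.5],
    [0.8,-0.4,-4.5],
    [1.7,-0.7,-4.5],
    [2.5,-0.9,-4.5],
    [3.4,-1.0,-4.5],
    [4.3,-1.0,-4.5],
  ],
  twist=[0,0,0,4,8,12,16,20],
)

```text
clock: 3.15
tcp_pos: [0.5479, -0.0986, 0.0574]
orientation: [0.001, 0.696, 0.718, -0.0]
wrist_force: [-1.1, -1.3, 0.4]
finger_gap: 0.0002
grip_force: 0.8
```

>>> jog_arm(
  gripper=[0,0,0,0,0,0,0,0],
  offset=[
    [0.9,0,0],
    [2.0,0.1,0],
    [3.1,0.3,0],
    [4.2,0.5,0],
    [5.2,0.9,0],
    [6.2,1.4,0],
    [7.2,1.9,0],
    [8.1,2.5,0],
  ],
  twist=[4,9,14,19,24,29,34,39],
)

```text
clock: 4.15
tcp_pos: [0.6289, -0.0733, 0.0574]
orientation: [0.0, 0.416, 0.909, -0.0]
wrist_force: [-1.6, -0.2, 0.5]
finger_gap: 0.0001
grip_force: 0.8
```

>>> jog_arm(
  gripper=[0,0,0,0,0,0,0,0],
  offset=[
    [0.9,0.7,0],
    [1.7,1.5,0],
    [2.4,2.3,0],
    [3.0,3.2,0],
    [3.6,4.2,0],
    [4.1,5.2,0],
    [4.4,6.2,0],
    [4.4,6.2,0],
  ],
  twist=[5,10,15,20,25,30,35,35],
)

```text
clock: 5.15
tcp_pos: [0.6733, -0.0105, 0.0574]
orientation: [0.001, 0.124, 0.992, 0.0]
wrist_force: [0.6, 0.7, 0.3]
finger_gap: 0.0004
grip_force: 0.0
```

```bash
python3 - <<'E'
from h import *
c=shot('top','top1');s=env.get_state();print(s['clock'],s['tcp_pos'],s['orientation'],s['wrist_force'])
cv2.imwrite('pics/c1.png',cv2.resize(c['image'][165:285,200:315,::-1],None,fx=5,fy=5,interpolation=cv2.INTER_CUBIC))
E
```

```text
5.2 [ 0.67301098 -0.01081385  0.05718293] [5.42208503e-04 1.24769108e-01 9.92185655e-01 3.67772281e-05] [-0.21862257 -0.00886544  0.68692062]
```

View pics/c1.png

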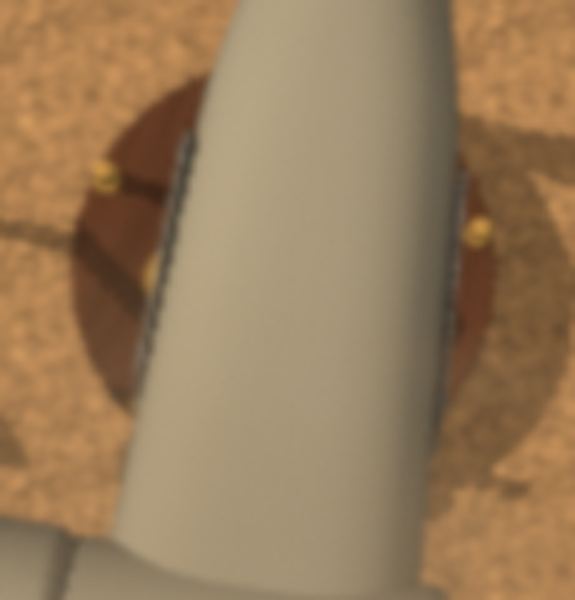

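The arm hides most of the disc, but pegs show at crop (106,176) and (480,231).

```bash
python3 - <<'E'
from h import *
c=load('top1')
P=lambda u,v,z: px(c,200+(u+.5)/5-.5,165+(v+.5)/5-.5,z)[:2]
o=np.array([.5515,.0289])
for q in[(106,174),(480,229)]:
  p=P(*q,.075);print(p,np.linalg.norm(p-o),np.degrees(np.arctan2(*(p-o)[::-1])))
E
```

```text
[0.60544832 0.13948467] 0.12304222625241269 63.994738969782595
[ 0.57295808 -0.09283921] 0.12361587199066353 -80.00357475391728
```

>>> jog_arm(
  gripper=[0,0,0,0,0,0,0,0],
  offset=[
    [0.2,0.5,0],
    [0.3,1.1,0],
    [0.4,1.7,0],
    [0.5,2.2,0],
    [0.5,2.2,0],
    [0.3,1.3,0],
    [0.1,0.2,0],
    [0.1,0.2,3],
  ],
  twist=[3,5,8,10,10,6,2,2],
)

```text
clock: 6.2
tcp_pos: [0.6709, -0.0092, 0.0835]
orientation: [-0.003, 0.108, 0.994, 0.0]
wrist_force: [0.3, 0.3, 0.3]
finger_gap: -0.0003
grip_force: 0.0
```

>>> jog_arm(
  gripper=[0,0,0,0,0,0,0,0],
  offset=[
    [0,0,3],
    [0,0,7],
    [-2,-4,9],
    [-4,-9,9],
    [-7,-14,9],
    [-10,-19,9],
    [-13,-24,9],
    [-16,-29,9],
  ],
  twist=[0,0,0,0,0,0,0,0],
)

```text
clock: 7.2
tcp_pos: [0.5123, -0.3, 0.1763]
orientation: [0.0, 0.107, 0.994, 0.0]
wrist_force: [1.7, -0.4, 0.1]
finger_gap: 0.0002
grip_force: 0.0
```

```bash
python3 - <<'E'
from h import *
c=shot('top','top2');s=env.get_state();print(s['clock'],s['tcp_pos'],s['wrist_force'])
cv2.imwrite('pics/c2.png',cv2.resize(c['image'][165:285,200:315,::-1],None,fx=5,fy=5,interpolation=cv2.INTER_CUBIC))
E
```

```text
7.25 [ 0.50892237 -0.3061395   0.17622968] [-1.78299249 -3.22322617 -0.21793087]
```

View pics/c2.png

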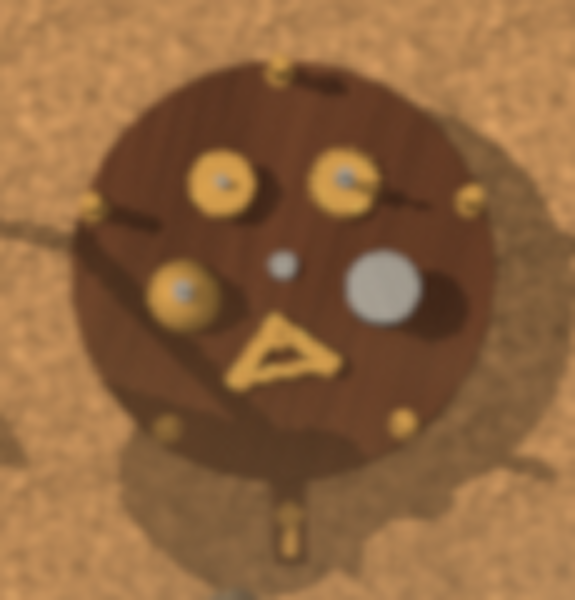

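The view from above shows the arm clear and the spandrel at the pointer: corners (274,316), (232,386) and (342,362), with the pointer at (290,505). I'll get the remaining error from the outline.

```bash
python3 - <<'E'
from h import *
o=np.array([.5515,.0289]); hub=np.array([.5531,.029])
ang=lambda p,q=o:(np.degrees(np.arctan2(*(p-q)[::-1]))%360).round(1)
for f,(cu,cv) in dict(top0=(177,258),top2=(286,350)).items():
  c=load(f); P=lambda u,v,z: px(c,200+(u+.5)/5-.5,165+(v+.5)/5-.5,z)[:2]
  im=cv2.resize(c['image'][165:285,200:315],None,fx=5,fy=5,interpolation=cv2.INTER_CUBIC)
  hsv=cv2.cvtColor(im,cv2.COLOR_RGB2HSV); m=((hsv[...,2]>140)&(hsv[...,1]>80)).astype(np.uint8)
  w=np.zeros_like(m); cv2.rectangle(w,(cu-72,cv-60),(cu+65,cv+60),1,-1)
  cs,_=cv2.findContours(m*w,cv2.RETR_EXTERNAL,cv2.CHAIN_APPROX_NONE)
  k=min([x for x in cs if cv2.contourArea(x)>800],key=lambda x:np.linalg.norm(x.mean((0,1))-(cu,cv)))
  W=np.array([P(*x[0],.055) for x in k],np.float32)
  t=cv2.minEnclosingTriangle((W*1000).reshape(-1,1,2))[1][:,0]/1000
  L=[np.linalg.norm(t[(i+1)%3]-t[(i+2)%3]) for i in range(3)]; i=int(np.argmax(L))
  A=t[i]; M=(t[(i+1)%3]+t[(i+2)%3])/2
  r=cv2.minAreaRect((W*1000)); 
  # square outline along the legs
  e1=(t[(i+1)%3]-A);e1/=np.linalg.norm(e1);e2=np.array([-e1[1],e1[0]])
  q=W@np.c_[e1,e2]; lo,hi=q.min(0),q.max(0); S=np.c_[e1,e2]@((lo+hi)/2)
  print(f,np.round(L,3),'M',M.round(4),ang(M),ang(M,hub),'S',S.round(4),(hi-lo).round(3),ang(S),ang(S,hub),'legdir',ang(e1,0*e1))
c=load('top2');P=lambda u,v,z: px(c,200+(u+.5)/5-.5,165+(v+.5)/5-.5,z)[:2]
pegs=np.array([P(*p,.075) for p in[(280,71),(92,206),(167,428),(404,422),(471,199)]]);print(pegs.mean(0),[ang(p)%72 for p in pegs])
p=P(290,505,.034);print('ptr',ang(p),ang(p,hub))
E
```

```text
top0 [0.065 0.067 0.094] M [0.5557 0.1035] 86.7 88.0 S [0.557  0.0957] [0.055 0.055] 85.3 86.6 legdir 141.0
top2 [0.092 0.065 0.067] M [0.4792 0.0267] 181.7 181.8 S [0.4871 0.029 ] [0.054 0.054] 179.9 180.0 legdir 234.8
[0.55016198 0.02902322] [np.float64(1.5), np.float64(2.200000000000003), np.float64(1.9000000000000057), np.float64(1.3000000000000114), np.float64(1.1000000000000227)]
ptr 182.2 182.2
```

The spandrel's origin is at 180.0° and the pointer at about 182.1°, so 2° remains. I'll give the same peg one small nudge.

>>> jog_arm(
  gripper=[0,0,0,0,0,0,0,0],
  offset=[
    [3,5,0],
    [6,10,0],
    [9,15,0],
    [12,20,0],
    [14,25,0],
    [16,29,0],
    [16,29,0],
    [16,29,-5],
  ],
  twist=[0,0,0,0,0,0,0,0],
)

```text
clock: 8.25
tcp_pos: [0.6769, -0.0088, 0.1302]
orientation: [0.005, 0.107, 0.994, -0.0]
wrist_force: [0.6, -0.1, -1.5]
finger_gap: 0.0001
grip_force: 0.0
```

>>> jog_arm(
  gripper=[0,0,0,0,0,0,0,0],
  offset=[
    [0,0,-4],
    [0,0,-7],
    [0,0,-7],
    [0.2,0.8,-7],
    [0.3,1.5,-7],
    [0.4,2.0,-7],
    [0.5,2.5,-7],
    [0.5,2.5,-7],
  ],
  twist=[0,0,0,3,6,8,10,10],
)

```text
clock: 9.25
tcp_pos: [0.6788, 0.0164, 0.0569]
orientation: [0.0, 0.02, 1.0, 0.0]
wrist_force: [0.7, -0.0, 0.7]
finger_gap: 0.0001
grip_force: 0.0
```

>>> jog_arm(
  gripper=[0,0,0,0,0,0,0,0],
  offset=[
    [-0.2,-0.8,0],
    [-0.4,-1.8,0],
    [-0.4,-2.0,0],
    [-0.4,-2.0,3],
    [-0.4,-2.0,8],
    [-1,-4,12],
    [-4,-9,12],
    [-7,-14,12],
  ],
  twist=[-3,-7,-8,-8,-8,-8,-8,-8],
)

```text
clock: 10.25
tcp_pos: [0.6086, -0.1245, 0.1773]
orientation: [0.001, 0.088, 0.996, -0.0]
wrist_force: [0.7, -0.3, -0.1]
finger_gap: -0.0001
grip_force: 0.0
```

>>> jog_arm(
  gripper=[0,0,0,0,0,0,0,0],
  offset=[
    [-3,-5,0],
    [-6,-10,0],
    [-9,-15,0],
    [-9,-17,0],
    [-9,-17,0],
    [-9,-17,0],
    [-9,-17,0],
    [-9,-17,0],
  ],
  twist=[0,0,0,0,0,0,0,0],
)

```text
clock: 11.25
tcp_pos: [0.5191, -0.2926, 0.1763]
orientation: [-0.0, 0.089, 0.996, 0.0]
wrist_force: [0.2, -0.7, 0.7]
finger_gap: 0.0002
grip_force: 0.0
```

```bash
python3 - <<'E'
from h import *
c=shot('top','top3');s=env.get_state();print(s['clock'],s['tcp_pos'],np.abs(s['qvel']).max())
cv2.imwrite('pics/c3.png',cv2.resize(c['image'][165:285,200:315,::-1],None,fx=5,fy=5,interpolation=cv2.INTER_CUBIC))
E
```

```text
11.3 [ 0.51894893 -0.29282426  0.17630386] 0.008640812129503808
```

View pics/c3.png

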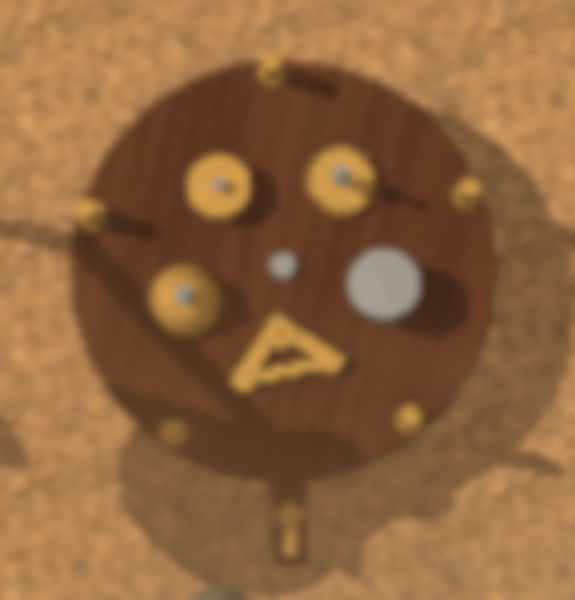

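The disc turned about 2.5° more: the far peg moved from (280,71) to (271,71). The spandrel now sits in line with the pointer at (290,505), and the arm is clear and still.

```bash
python3 -c "
from workcell import env
print(env.hand_in())"
```

```text
the job is handed in; nothing more can be done
None
```

I turned the turntable about 97° anticlockwise by pushing one peg; the spandrel now stands in front of the pointer (about 0.5° off by the last picture), the arm is clear, and the job is handed in.

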